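# Check the latching stop button on a blood-lab bench

### The job

Do the daily check of the centrifuge stop button on the lab bench, using only closed fingertips: press the mushroom button (the one with the raised bar across its head) fully in, take the fingers off so that it is seen to stay latched in by itself, then push the bar round clockwise, seen from above, until the button is released and springs back out, and leave it out and untwisted. Only press and push: do not grip the button, and be gentle with it. Leave the timer dial on the other box as it is set, and the bottles and tube rack where they stand.

Things in the scene. Friction and masses are not known exactly. Their poses are not given: they have to be found in the camera images.
- stop_box: Fixed white control box, 100 x 100 mm and 60 mm high, origin at the centre of its underside on the bench. In the middle of its top, on a steel collar, sits the red mushroom stop button. Any yaw. Nothing else stands within 80 mm of the axis of the button.
- stop_bar (a point): Centre of the top face of the bar on the stop button, on the button's axis, 110 mm above the bench when the button is out; it moves and turns with the button. x axis along the bar, z up. The bar is 56 mm long (28 mm each way from the axis), 10 mm wide and stands 18 mm proud of the flat top of the round head, which is 60 mm across and 14 mm thick.
- stop_press (a joint): How far the stop button is pressed in, m: 0 = out, 0.009 = hard stop. A spring resists (about 3 N at first, 7 to 8 N to pass the latch). Pressed past about 0.0065 it latches and, when let go, stays in at about 0.0063. Keep any push on it, also against the hard stop, below 30 N. Turning it releases it and the spring drives it out to 0.
- stop_twist (a joint): How far the stop button is turned, rad: 0 = rest, grows clockwise seen from above, stops at 0.9; it cannot turn the other way. A light spring (about 0.015 to 0.045 N m) turns it back to 0 when let go. The latch lets go at about 0.5 rad when the button is latched in.
- timer_box: Fixed white control box of the same size as the stop box, origin at the centre of its underside; carries the timer dial, a plain red disc 54 mm across without a bar, top 88 mm above the bench. Either box may be on the left or right. To be left alone.
- timer_mark (a point): White mark on top of the timer dial, 22 mm from its axis; must not be moved.
- round_bottle: Loose white round jar with a blue cap, 48 mm across, 85 mm tall, origin at the centre of its underside. Bystander.
- square_bottle: Loose white square bottle with a red cap, 50 x 50 mm, 97 mm tall, origin at the centre of its underside. Bystander.
- tube_rack: Loose blue rack, 100 x 220 mm, 45 mm high, with five capped blood tubes standing up to 98 mm; origin at the centre of its underside. Bystander.
Not all that is in view belongs to the job. Leave any green, purple or yellow look-alike of the stop_box alone.

How it is judged:
By the outcome, as a careful person would: the job done as asked, in the order asked, and still so for the second after the job is handed in, with the robot touching nothing.
It also fails if it takes over 43 s, if anything falls off the work surface, if the arm or the gripper's body presses on something with over 40 N, if the wrist force passes 120 N, or if a joint passes its speed limit or range.

### The arm

A 6-joint arm with a two-finger parallel gripper is mounted at the origin on the work surface. World frame = base frame: x ahead of the robot, y to its left, z up, the work surface at z = 0. Lengths are in m, angles in rad, forces in N, time in s.
With the tool pointing down it reaches from about 0.25 to 0.725 m from the base axis. Payload 9.7 kg.
Tool frame: the origin (TCP) lies at the very end of the fingers, on their centre line; the grasp point (between the pads) lies 19 mm behind it; z points along the fingers, y is the direction in which the jaws open and shut (so a half turn about z gives the same grasp; the last joint's range is limited). The gripper opens to 85 mm and grips with 20 to 120 N. Pads are 22 mm wide; open, the fingers measure 114 mm over their backs; the gripper's body (76 mm by 85 mm) begins 54 mm behind the grasp point. The pads swing forward as they close: fully open they stand 13 mm farther back than shut.
Start: joints at [-1.141, 0.087, 0.176, 1.66, 0, 1.571], TCP at [0.229, -0.5, 0.231] pointing down, gripper open.
Joint ranges: [-3.13, 3.13], [-0.85, 1.81], [-1.15, 1.24], [-2.2, 2.28], [-1.44, 1.52], [-3.14, 3.14]. Speed limits (rad/s): [2.22, 2.22, 2.57, 3.14, 3.14, 3.14].

### API

Orientations are given as [roll, pitch, yaw] about the fixed x, y, z axes, in that order (R = Rz(yaw) Ry(pitch) Rx(roll)).
In Python, from plant import state, snapshot, camera_model, order, nets gives the robot as it stands.
- The arm moves only by the tool drive_tool, never from a script. Its argument "commands" is a list of rows, each a list of 5 numbers: the finger opening in mm, from 0 to 85.4, then the shift along the world's x, y, z in units of 25 mm (1.0 is 25 mm), then the turn about the world's z in units of 10 degrees (1.0 is 10 degrees). A call has 1 to 8 rows; each row is the pose to reach, as a shift and turn from the pose measured when the call began; what a row does not reach only later rows make up. A row lasts 1/8 s, in which the tool goes at most 62.5 mm and 10.7 degrees, less where a joint would pass 70% of its speed; a pose out of reach is approached as far as the arm can. A call with a gripper value outside its range is refused whole. The fingers move at their own pace and stop on an object; "newtons" is the grip in N (left out, the last holds). Time passes only in rows, so rows that repeat a pose let the fingers close. It gives the time, the measured TCP pose, the force and the opening at its end, in the units of the state.
- state(): the state, without advancing time (a new reading comes with each control period).
- snapshot(name): name is "scene" or "top" or "wrist"; returns the picture (480x640x3 uint8, red, green, blue); there is no depth.
- camera_model(name): a dict with "camera_matrix" (3x3 intrinsics, pixels), "view" (4x4, takes a point from world to camera coordinates). Camera axes: x right, y down, z forward; pixel columns grow to the right and rows downward; lengths in m; the calibration is good to about 2 mm. The wrist camera is an equidistant fisheye: a pixel r from the principal point sees the ray r / f radians off the axis. A picture is of the moment at which its call begins: read the wrist's pose just before it. camera_model takes no time and is no camera call; for the wrist camera it gives the pose at the moment of the call.
- order.sign_off(): hands the job in, once; it reports no verdict.
Trained networks look in the newest picture that a camera, given by its name, has taken for a name from the list of things; names that differ only in an ending like _2 or _b are one class to them, and where a whole thing is asked for, a point or a joint stands for the part that bears it (a point fixed in the world has none). Each returns a list of dicts, best first, with "confidence" (0 to 1); they miss things now and then, are a little off and sometimes report something else, mostly with a low value. They report only what shows in the picture. A call takes as long as a camera call. They do not tell look-alikes from the thing itself.
- nets.recognise(name, camera): "position" ([column, row] in pixels, amid what is visible of it).
- nets.cut_out(name, camera): "mask" (480x640 bool, what is visible of it) and "position" ([column, row] in pixels, amid what is visible of it).
The state is a dict: "time_s": time; "joint_pos": joint angles; "qd": joint speeds; "tau": joint torques, N m; "tool_pos": TCP position; "eef_rot": TCP orientation; "force": force on the tool from outside, world axes, zero at the start; "ft_torque": the same for the moment, N m; "grip_width": opening from 0.0 (shut) to 1.0 (fully open).
Only numpy, scipy, OpenCV 4.12 (cv2) and the standard library are available. Lean on these libraries where they do the work, as an engineer would, in place of code of your own. Each camera call takes 0.05 s, during which the arm holds its last target.

## Working session

There is one attempt and no reset: what is moved stays moved. The work goes in short steps, Python scripts to look and compute and a tool call to move; the robot and the scene stay as the last step left them, time stands still between calls to the robot, and variables do not carry over. Pictures are saved under pics/ and viewed, and the job is handed in when it is done.

Besides the shell and the picture viewer there is one more tool, called as name(argument=value, ...), one argument or row to a line, values as JSON. drive_tool: Moves the arm, as the interface text tells. Its arguments: {"type":"object","properties":{"commands":{"type":"array","items":{"type":"array","items":{"type":"number"}}},"newtons":{"type":"number"}},"required":["commands"]}

```bash
mkdir -p pics; ls; python3 - <<'E'
from plant import *
import cv2
print(state())
for n in ["scene","top"]:
    im=snapshot(n); cv2.imwrite(f"pics/{n}0.png",im[:,:,::-1])
    for k in ["stop_bar","stop_box","timer_box"]:
        print(n,k,[(r["position"],round(r["confidence"],2)) for r in nets.recognise(k,n)])
    m=camera_model(n); print(m)
E
```

```text
pics
{'time_s': 0.0, 'joint_pos': array([-1.14098355e+00,  8.74892890e-02,  1.75125611e-01,  1.65981572e+00,
        1.43940515e-05,  1.57081021e+00]), 'qd': array([ 1.51741698e-03, -6.48393134e-04,  1.35014172e-03, -9.69956242e-05,
        1.63285463e-03, -1.94281597e-03]), 'tau': array([ 2.22217066e-03, -5.20387745e+01,  4.64806902e+01,  1.63781794e-02,
        1.90943103e-05, -1.01377458e-05]), 'tool_pos': array([ 0.22909033, -0.49975698,  0.23056265]), 'eef_rot': array([-3.14020958e+00, -1.43748341e-05,  4.29798873e-01]), 'force': array([-0.80606773,  0.22317845,  0.22077097]), 'ft_torque': array([ 0.00148273, -0.00582048,  0.00501933]), 'grip_width': 1.001342088561811}
scene stop_bar [([281.5, 174.3], 0.83), ([372.3, 169.4], 0.72), ([400.8, 248.7], 0.71), ([361.2, 118.7], 0.62)]
scene stop_box [([371.7, 186.4], 0.95), ([282.8, 188.4], 0.89), ([399.0, 266.6], 0.76), ([359.4, 132.2], 0.72)]
scene timer_box [([237.2, 311.9], 0.76)]
{'camera_matrix': array([[543.27067515,   0.        , 323.52540619],
       [  0.        , 543.27067515, 231.7056207 ],
       [  0.        ,   0.      
[... 283 characters left out ...]
_bar [([296.4, 340.0], 0.91), ([219.2, 271.7], 0.71), ([275.1, 177.7], 0.69), ([162.2, 348.3], 0.58)]
top stop_box [([166.3, 349.4], 0.97), ([280.6, 183.0], 0.87), ([221.9, 271.0], 0.7), ([296.8, 334.1], 0.62)]
top timer_box [([416.8, 233.2], 0.62), ([381.2, 130.6], 0.25)]
{'camera_matrix': array([[579.5161759 ,   0.        , 313.32817844],
       [  0.        , 579.5161759 , 235.61166885],
       [  0.        ,   0.        ,   1.        ]]), 'view': array([[ 0.00639604, -0.99974953, -0.02144674,  0.05796829],
       [-0.99528788, -0.00428945, -0.09686921,  0.55522259],
       [ 0.09675295,  0.02196526, -0.99506602,  1.22552421],
       [ 0.        ,  0.        ,  0.        ,  1.        ]])}
```

View pics/scene0.png

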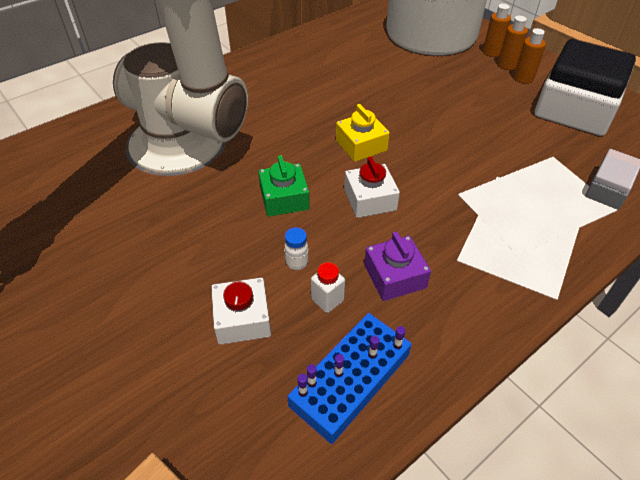

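View pics/top0.png

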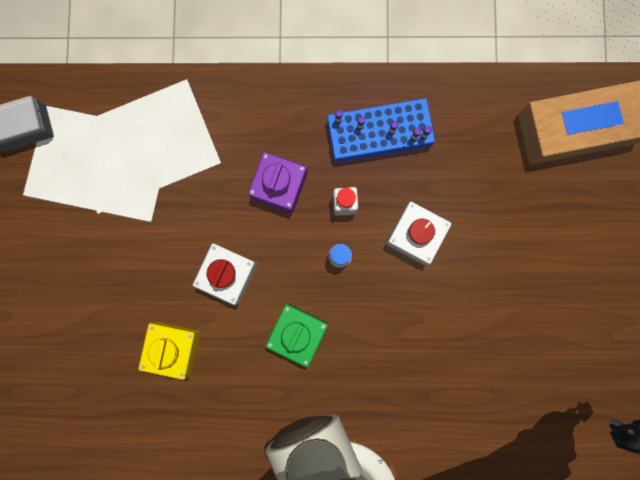

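The candidates in the top view are white/red with a bar at (221,272), white/red without a bar at (421,232), and green (297,336), purple (277,180) and yellow (165,352). The first one fits, being a white box with a red head and a raised bar. I'll confirm it in a crop and measure it.

```bash
cat > h.py <<'E'
import numpy as np
from plant import *
def px(n,p):
    m=camera_model(n); c=m["view"]@np.append(p,1); u=m["camera_matrix"]@c[:3]; return u[:2]/u[2]
def ray(n,uv,z):
    m=camera_model(n); R=m["view"][:3,:3]; t=m["view"][:3,3]
    d=R.T@np.linalg.solve(m["camera_matrix"],[uv[0],uv[1],1]); o=-R.T@t
    return o+d*(z-o[2])/d[2]
E
python3 - <<'E'
from h import *
import cv2
it=snapshot("top"); 
r=[x for x in nets.cut_out("stop_bar","top")]
for x in r: print("top",x["position"],x["confidence"],x["mask"].sum())
b=min(r,key=lambda x:np.hypot(x["position"][0]-221,x["position"][1]-272)); np.save("mt.npy",b["mask"])
isc=snapshot("scene")
r=[x for x in nets.cut_out("stop_bar","scene")]
for x in r: print("sc",x["position"],x["confidence"],x["mask"].sum())
c1=cv2.resize(it[235:315,180:260],(400,400),interpolation=cv2.INTER_CUBIC)
c2=cv2.resize(isc[145:225,332:412],(400,400),interpolation=cv2.INTER_CUBIC)
cv2.imwrite("pics/crop1.png",np.hstack([c1,c2])[:,:,::-1])
print(ray("top",(221,272),.1),ray("scene",(373,165),.11))
E
```

```text
top [220.1, 274.0] 0.94 743
top [274.5, 179.6] 0.75 700
top [294.2, 339.0] 0.74 664
top [162.4, 350.2] 0.56 747
sc [371.8, 171.6] 0.95 484
sc [283.1, 173.3] 0.91 481
sc [361.9, 118.6] 0.88 387
sc [398.1, 249.3] 0.69 601
[0.47279051 0.24645616 0.1       ] [0.4748577 0.2483711 0.11     ]
```

View pics/crop1.png

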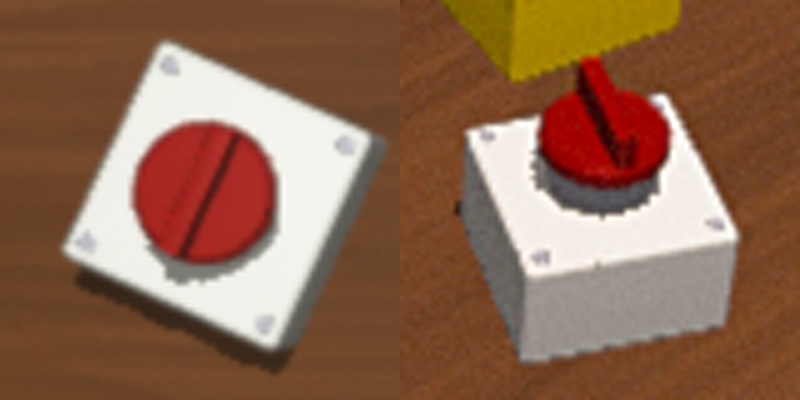

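```bash
python3 - <<'E'
from h import *
import cv2
def f(c,o): return (o[0]+(c[0]+.5)/5-.5,o[1]+(c[1]+.5)/5-.5)
o=(180,235)
# box corners
C=np.array([ray("top",f(c,o),.06) for c in [(165,40),(385,140),(278,350),(65,250)]])
C2=np.array([ray("scene",f(c,(332,145)),.06) for c in [(66,128),(265,97),(340,238),(125,275)]])
for A in (C,C2):
    print(A.mean(0), [ (round(np.linalg.norm(A[i]-A[(i+1)%4]),4), round(np.degrees(np.arctan2(*(A[(i+1)%4]-A[i])[[1,0]]))%90,1)) for i in range(4)])
print("disc",ray("top",f((205,191),o),.092))
a,b=ray("top",f((238,135),o),.11-.0),ray("top",f((185,260),o),.11); print("edge",a,b,np.degrees(np.arctan2(*(a-b)[[1,0]])))
# overlay model
m=C.mean(0);cx,cy=(m[:2]+C2.mean(0)[:2])/2
def ov(yawd):
    y=np.radians(yawd);e=np.array([np.cos(y),np.sin(y)]);n=np.array([-e[1],e[0]])
    out=[]
    for nm,oo in (("top",(180,235)),("scene",(332,145))):
        im=snapshot(nm)[oo[1]:oo[1]+80,oo[0]:oo[0]+80]
        im=cv2.resize(im,(400,400),interpolation=cv2.INTER_CUBIC)
        P=[np.r_[np.array([cx,cy])+s*.028*e+t*.005*n,.11] for s,t in((1,1),(1,-1),(-1,-1),(-1,1))]
        q=np.array([(px(nm,p)-oo+.5)*5-.5 for p in P])
        cv2.polylines(im,[q.astype(int)],True,(0,255,0),1)
        q=np.array([(px(nm,[cx+.03*np.cos(t),cy+.03*np.sin(t),.092])-oo+.5)*5-.5 for t in np.linspace(0,6.28,40)])
        cv2.polylines(im,[q.astype(int)],True,(0,255,255),1)
        out.append(im)
    return np.hstack(out)
print(cx,cy)
cv2.imwrite("pics/ov1.png",ov(-24)[:,:,::-1])
E
```

```text
[0.47099696 0.24683819 0.06      ] [(np.float64(0.1027), np.float64(66.0)), (np.float64(0.0981), np.float64(63.7)), (np.float64(0.0994), np.float64(65.6)), (np.float64(0.0973), np.float64(65.7))]
[0.47317619 0.24989519 0.06      ] [(np.float64(0.0959), np.float64(64.4)), (np.float64(0.0975), np.float64(66.7)), (np.float64(0.0991), np.float64(64.9)), (np.float64(0.0983), np.float64(64.8))]
disc [0.47141889 0.24869243 0.092     ]
edge [0.49347471 0.23254956 0.11      ] [0.4431131  0.25287461 0.11      ] -21.978126294794883
0.4720865750634947 0.24836669242032608
```

View pics/ov1.png

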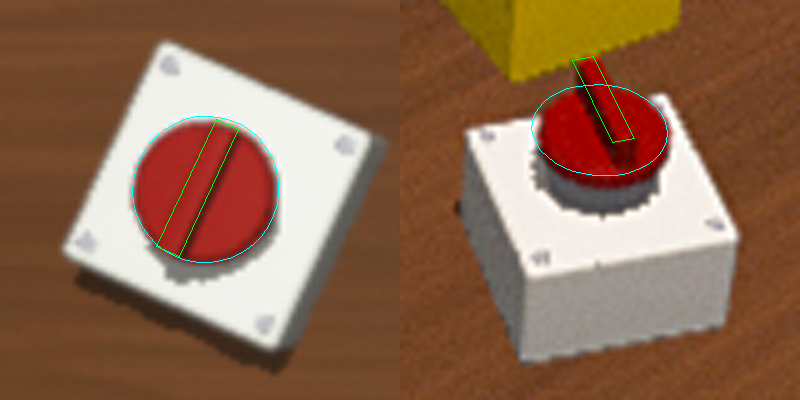

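The crop confirms a red mushroom head with a raised bar on a white box. The button axis is at about (0.472, 0.248) and the bar yaw is about −24°. Next I close the fingers and move over it with tool yaw 66°.

drive_tool(
  commands=[
    [0, 9.72, 29.9, 0, 4.14],
    [0, 9.72, 29.9, 0, 4.14],
    [0, 9.72, 29.9, 0, 4.14],
    [0, 9.72, 29.9, 0, 4.14],
    [0, 9.72, 29.9, 0, 4.14],
    [0, 9.72, 29.9, 0, 4.14],
    [0, 9.72, 29.9, 0, 4.14],
    [0, 9.72, 29.9, 0, 4.14],
  ],
  newtons=30,
)

```text
time_s: 1.7
tool_pos: [0.384, -0.0225, 0.2316]
eef_rot: [3.14, -0.0, 1.152]
force: [0.7, -1.1, 0.6]
grip_width: -0.001
```

```bash
python3 - <<'E'
from h import *
s=state()
for k in ["time_s","joint_pos","tool_pos","eef_rot","force","grip_width"]: print(k,np.round(s[k],4))
print("units",(np.array([.472,.248,.15])-s["tool_pos"])/.025,(66-np.degrees(s["eef_rot"][2]))/10)
E
```

```text
time_s 1.7
joint_pos [-5.8300e-02 -3.0530e-01 -1.8070e-01  1.6939e+00 -1.0000e-04  1.9310e+00]
tool_pos [ 0.384  -0.0225  0.2316]
eef_rot [ 3.1402e+00 -4.0000e-04  1.1523e+00]
force [ 0.7489 -1.0631  0.6036]
grip_width -0.0012
units [ 3.52038142 10.81817606 -3.26585059] -0.0019218699381411853
```

drive_tool(
  commands=[
    [0, 3.52, 10.82, 0, 0],
    [0, 3.52, 10.82, 0, 0],
    [0, 3.52, 10.82, 0, 0],
    [0, 3.52, 10.82, 0, 0],
    [0, 3.52, 10.82, 0, 0],
    [0, 3.52, 10.82, -2, 0],
    [0, 3.52, 10.82, -3.2, 0],
    [0, 3.52, 10.82, -3.2, 0],
  ],
)

```text
time_s: 2.7
tool_pos: [0.4708, 0.2476, 0.1495]
eef_rot: [-3.14, 0.003, 1.153]
force: [-0.1, 0.4, 0.6]
grip_width: 0.003
```

```bash
python3 - <<'E'
from h import *
import cv2
s=state()
for k in ["time_s","joint_pos","tool_pos","eef_rot","force","grip_width"]: print(k,np.round(s[k],4))
cv2.imwrite("pics/w1.png",snapshot("wrist")[:,:,::-1])
im=snapshot("scene");cv2.imwrite("pics/s1.png",cv2.resize(im[90:240,300:450],(600,600),interpolation=cv2.INTER_CUBIC)[:,:,::-1])
E
```

```text
time_s 2.7
joint_pos [ 4.8450e-01  3.1300e-02 -4.0200e-02  1.5023e+00 -8.0000e-04  2.4736e+00]
tool_pos [0.4708 0.2476 0.1495]
eef_rot [-3.1404e+00  2.8000e-03  1.1525e+00]
force [-0.138   0.3639  0.6   ]
grip_width 0.0027
```

View pics/w1.png

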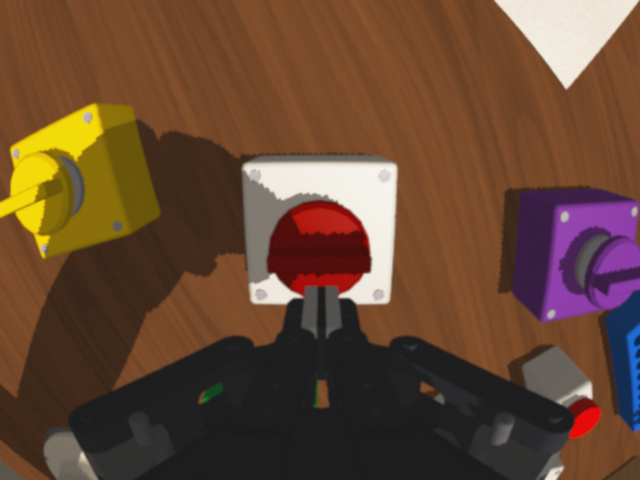

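View pics/s1.png

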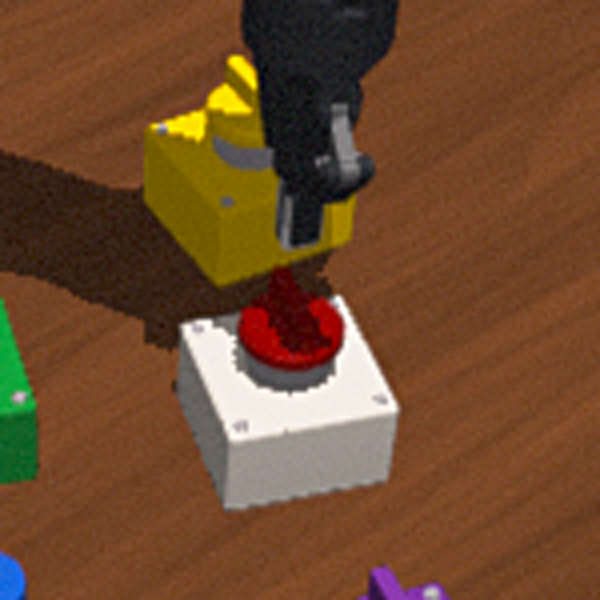

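The wrist view shows the bar at about (320,258), lying across the axis below the fingertips and aligned with the jaw direction. I'm descending to just above the bar.

drive_tool(
  commands=[
    [0, 0.04, 0.02, -0.6, 0],
    [0, 0.04, 0.02, -1.1, 0],
    [0, 0.04, 0.02, -1.38, 0],
    [0, 0.04, 0.02, -1.38, 0],
  ],
)

```text
time_s: 3.3
tool_pos: [0.4729, 0.2484, 0.1177]
eef_rot: [3.14, -0.0, 1.152]
force: [0.4, 1.0, -0.5]
grip_width: -0.0
```

drive_tool(
  commands=[
    [0, 0, 0, -0.06, 0],
    [0, 0, 0, -0.12, 0],
    [0, 0, 0, -0.18, 0],
    [0, 0, 0, -0.24, 0],
    [0, 0, 0, -0.24, 0],
  ],
)

```text
time_s: 3.92
tool_pos: [0.4728, 0.2484, 0.1116]
eef_rot: [3.14, -0.0, 1.152]
force: [0.5, -0.5, 0.3]
grip_width: -0.001
```

drive_tool(
  commands=[
    [0, 0, 0, -0.06, 0],
    [0, 0, 0, -0.12, 0],
    [0, 0, 0, -0.18, 0],
    [0, 0, 0, -0.18, 0],
  ],
)

```text
time_s: 4.42
tool_pos: [0.473, 0.2485, 0.1076]
eef_rot: [3.14, -0.001, 1.152]
force: [-1.1, 0.1, 4.8]
grip_width: 0.004
```

drive_tool(
  commands=[
    [0, 0, 0, -0.05, 0],
    [0, 0, 0, -0.1, 0],
    [0, 0, 0, -0.1, 0],
  ],
)

```text
time_s: 4.8
tool_pos: [0.4731, 0.2485, 0.1055]
eef_rot: [3.14, -0.001, 1.152]
force: [-1.6, -0.5, 4.5]
grip_width: -0.0
```

drive_tool(
  commands=[
    [0, 0, 0, -0.05, 0],
    [0, 0, 0, -0.1, 0],
    [0, 0, 0, -0.1, 0],
  ],
)

```text
time_s: 5.18
tool_pos: [0.4731, 0.2485, 0.1031]
eef_rot: [3.139, -0.001, 1.152]
force: [-1.2, -0.4, 5.3]
grip_width: -0.003
```

drive_tool(
  commands=[
    [0, 0, 0, -0.03, 0],
    [0, 0, 0, -0.06, 0],
    [0, 0, 0, -0.06, 0],
  ],
)

```text
time_s: 5.55
tool_pos: [0.4731, 0.2485, 0.1016]
eef_rot: [3.139, -0.001, 1.152]
force: [-1.5, -0.8, 5.4]
grip_width: 0.0
```

drive_tool(
  commands=[
    [0, 0, 0, -0.03, 0],
    [0, 0, 0, -0.03, 0],
  ],
)

```text
time_s: 5.8
tool_pos: [0.4731, 0.2485, 0.101]
eef_rot: [3.139, -0.002, 1.152]
force: [-1.2, 0.1, 5.5]
grip_width: -0.003
```

drive_tool(
  commands=[
    [0, 0, 0, -0.03, 0],
    [0, 0, 0, -0.03, 0],
  ],
)

```text
time_s: 6.05
tool_pos: [0.4733, 0.2486, 0.1009]
eef_rot: [3.139, -0.002, 1.152]
force: [-2.4, -1.3, 9.1]
grip_width: 0.002
```

That is the hard stop, at 9 N. Now I lift clear and look.

drive_tool(
  commands=[
    [0, 0, 0, 0.2, 0],
    [0, 0, 0, 0.7, 0],
    [0, 0, 0, 1.2, 0],
    [0, 0, 0, 1.6, 0],
    [0, 0, 0, 1.6, 0],
  ],
)

```text
time_s: 6.68
tool_pos: [0.4737, 0.2488, 0.142]
eef_rot: [3.138, -0.003, 1.152]
force: [-0.2, -0.6, -0.4]
grip_width: -0.004
```

```bash
python3 - <<'E'
from h import *
import cv2
s=state()
for k in ["time_s","joint_pos","tool_pos","eef_rot","force"]: print(k,np.round(s[k],4))
w=snapshot("wrist")
im=snapshot("scene");a=cv2.resize(im[90:240,300:450],(600,600),interpolation=cv2.INTER_CUBIC)
cv2.imwrite("pics/s2.png",a[:,:,::-1])
cv2.imwrite("pics/w2.png",w[:,:,::-1])
E
```

```text
time_s 6.675
joint_pos [ 4.8400e-01  3.0800e-02 -5.5200e-02  1.4797e+00 -8.0000e-04  2.4736e+00]
tool_pos [0.4737 0.2488 0.142 ]
eef_rot [ 3.1378 -0.0035  1.152 ]
force [-0.2029 -0.6097 -0.3645]
```

View pics/s2.png

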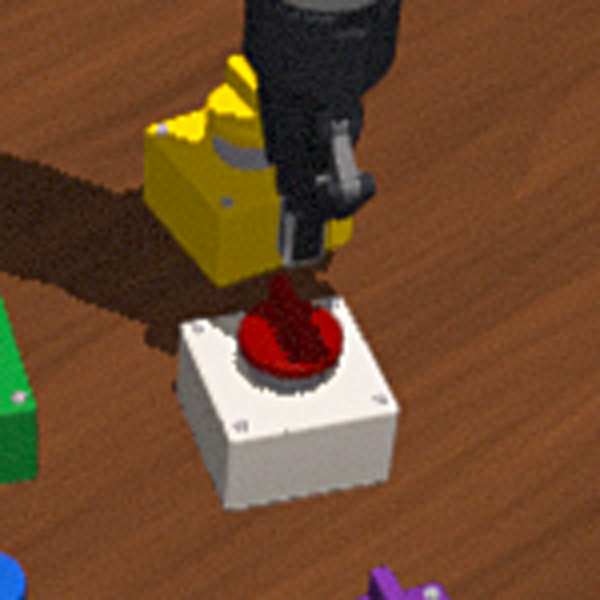

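View pics/w2.png

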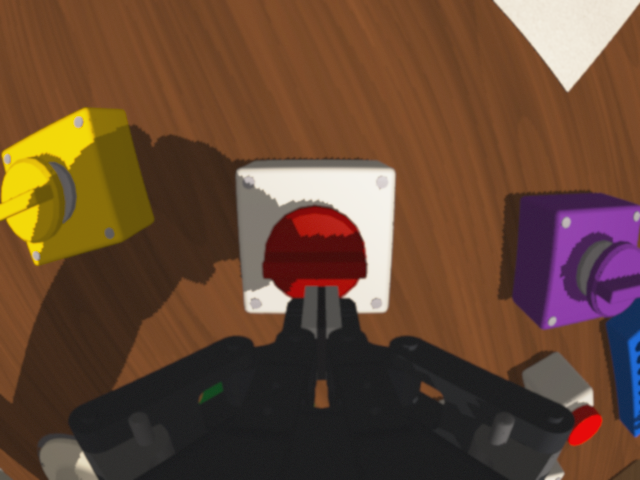

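Fingers off, and the head sits visibly lower on its collar (the grey ring is nearly hidden), so the button is latched. Now I step beside the bar on its +66° side, at lever arm 18 mm, and go down to z≈0.096.

drive_tool(
  commands=[
    [0, 0.97, 0.5, 0, 0],
    [0, 0.97, 0.5, 0, 0],
    [0, 0.97, 0.5, -0.6, 0],
    [0, 0.97, 0.5, -1.2, 0],
    [0, 0.97, 0.5, -1.6, 0],
    [0, 0.97, 0.5, -1.84, 0],
    [0, 0.97, 0.5, -1.84, 0],
  ],
)

```text
time_s: 7.65
tool_pos: [0.4973, 0.261, 0.0944]
eef_rot: [3.139, -0.002, 1.152]
force: [-0.2, 0.3, -0.2]
grip_width: -0.001
```

```bash
python3 - <<'E'
from h import *
import cv2
s=state()
for k in ["time_s","joint_pos","tool_pos","eef_rot","force"]: print(k,np.round(s[k],4))
im=snapshot("scene");a=cv2.resize(im[130:210,332:412],(400,400),interpolation=cv2.INTER_CUBIC)
b=cv2.resize(snapshot("wrist")[130:370,200:440],(400,400))
cv2.imwrite("pics/s3.png",np.hstack([a,b])[:,:,::-1])
E
```

```text
time_s 7.65
joint_pos [ 4.8370e-01  1.0290e-01 -7.0900e-02  1.3941e+00 -8.0000e-04  2.4732e+00]
tool_pos [0.4973 0.261  0.0944]
eef_rot [ 3.1392e+00 -1.7000e-03  1.1521e+00]
force [-0.2273  0.3373 -0.2421]
```

View pics/s3.png

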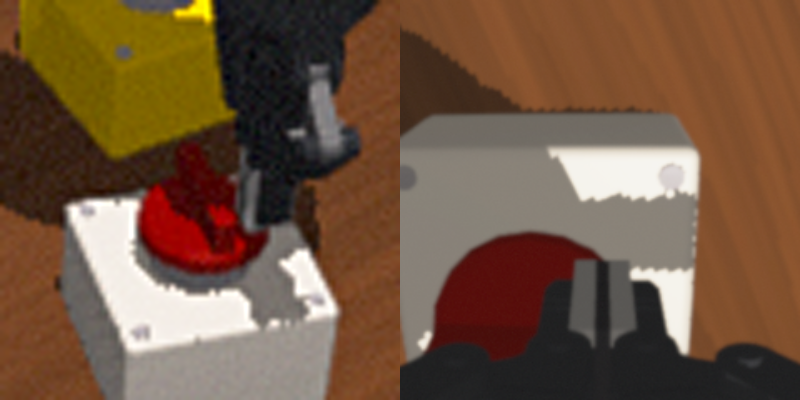

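drive_tool(
  commands=[
    [0, -0.04, -0.1, 0.04, 0],
    [0, -0.08, -0.2, 0.04, 0],
    [0, -0.06, -0.29, 0.04, -0.5],
    [0, -0.04, -0.37, 0.04, -1],
    [0, -0.03, -0.46, 0.04, -1.5],
    [0, -0.03, -0.54, 0.04, -2],
    [0, -0.03, -0.54, 0.04, -2],
  ],
)

```text
time_s: 8.62
tool_pos: [0.4972, 0.2478, 0.0967]
eef_rot: [3.138, -0.004, 0.804]
force: [1.1, 1.0, 1.3]
grip_width: 0.002
```

```bash
python3 - <<'E'
from h import *
import cv2
s=state()
for k in ["time_s","joint_pos","tool_pos","eef_rot","force","ft_torque"]: print(k,np.round(s[k],4))
im=snapshot("scene");a=cv2.resize(im[130:210,332:412],(400,400),interpolation=cv2.INTER_CUBIC)
b=cv2.resize(snapshot("wrist")[130:370,200:440],(400,400))
cv2.imwrite("pics/s4.png",np.hstack([a,b])[:,:,::-1])
E
```

```text
time_s 8.625
joint_pos [ 4.6330e-01  8.6100e-02 -8.4600e-02  1.3954e+00 -1.7000e-03  2.8013e+00]
tool_pos [0.4972 0.2478 0.0967]
eef_rot [ 3.1385 -0.0038  0.8036]
force [1.1043 1.028  1.3481]
ft_torque [ 0.3769 -0.0845 -0.0188]
```

View pics/s4.png

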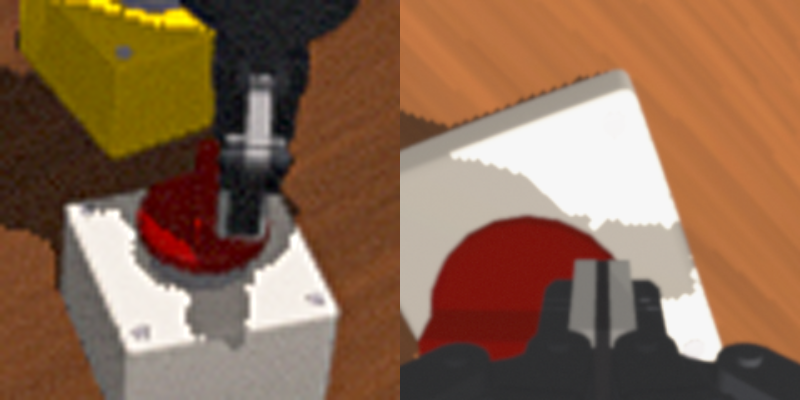

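The bar is turning with the fingertips, about 20° so far at around 1.5 N. I continue past the release angle.

drive_tool(
  commands=[
    [0, -0.03, -0.1, -0.02, -0.5],
    [0, -0.05, -0.18, -0.02, -1],
    [0, -0.06, -0.24, -0.02, -1.4],
    [0, -0.06, -0.24, -0.02, -1.4],
  ],
)

```text
time_s: 9.22
tool_pos: [0.4958, 0.2417, 0.0961]
eef_rot: [3.138, -0.004, 0.562]
force: [1.3, 0.8, 1.0]
grip_width: -0.001
```

```bash
python3 - <<'E'
from h import *
import cv2
s=state()
for k in ["time_s","joint_pos","tool_pos","eef_rot","force","ft_torque"]: print(k,np.round(s[k],4))
im=snapshot("scene");a=cv2.resize(im[130:210,332:412],(400,400),interpolation=cv2.INTER_CUBIC)
b=cv2.resize(snapshot("wrist")[130:370,200:440],(400,400))
cv2.imwrite("pics/s5.png",np.hstack([a,b])[:,:,::-1])
E
```

```text
time_s 9.225
joint_pos [ 0.4552  0.0775 -0.0949  1.3945 -0.0032  3.0346]
tool_pos [0.4958 0.2417 0.0961]
eef_rot [ 3.1379 -0.0036  0.5622]
force [1.2532 0.8299 1.0409]
ft_torque [ 0.0852 -0.1938  0.0108]
```

View pics/s5.png

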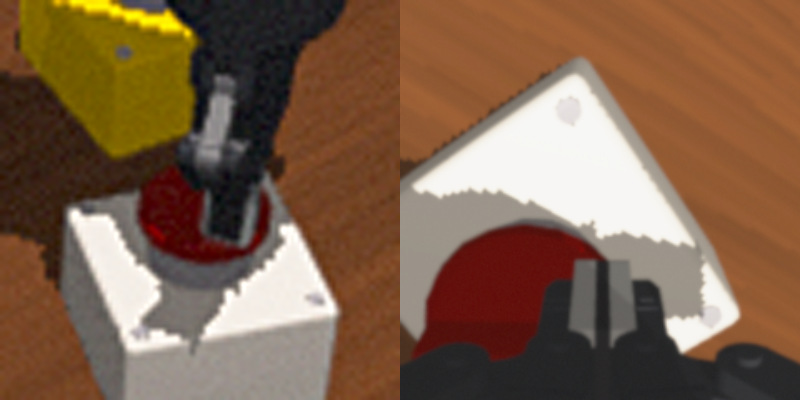

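The head's lower rim is back at crop row ~262, its original "out" height, against ~270 when latched. So it has released. I retrace so the bar follows back to rest, then step off and lift.

drive_tool(
  commands=[
    [0, 0.03, 0.12, 0.02, 0.7],
    [0, 0.03, 0.23, 0.02, 1.4],
    [0, 0.02, 0.4, 0.02, 2.4],
    [0, -0.02, 0.56, 0.02, 3.4],
    [0, 0.04, 0.7, 0.03, 3.4],
    [0, 0.14, 0.92, 0.04, 3.4],
    [0, 0.2, 1.05, 0.04, 3.4],
    [0, 0.2, 1.05, 0.04, 3.4],
  ],
)

```text
time_s: 10.32
tool_pos: [0.5008, 0.2682, 0.0969]
eef_rot: [3.138, -0.003, 1.156]
force: [0.1, -1.2, -0.6]
grip_width: 0.0
```

drive_tool(
  commands=[
    [0, 0, 0, 1, 0],
    [0, 0, 0, 2.5, 0],
    [0, -2, -3, 4, 0],
    [0, -3, -8, 4, 0],
    [0, -3, -10, 4, 0],
    [0, -3, -12, 4, 0],
    [0, -3, -12, 4, 0],
    [0, -3, -12, 4, 0],
  ],
)

```text
time_s: 11.32
tool_pos: [0.4251, -0.0351, 0.1974]
eef_rot: [3.137, -0.003, 1.15]
force: [-1.3, 1.0, 0.3]
grip_width: -0.002
```

```bash
python3 - <<'E'
from h import *
import cv2
s=state()
for k in ["time_s","joint_pos","tool_pos","force"]: print(k,np.round(s[k],4))
o=[]
for n,c in (("scene",(332,145)),("top",(180,235))):
    im=snapshot(n); cv2.imwrite(f"pics/{n}9.png",im[:,:,::-1])
    old=cv2.imread(f"pics/{n}0.png")[:,:,::-1]
    for q in (old,im): o.append(cv2.resize(q[c[1]:c[1]+80,c[0]:c[0]+80],(300,300),interpolation=cv2.INTER_CUBIC))
cv2.imwrite("pics/cmp.png",np.vstack([np.hstack(o[:2]),np.hstack(o[2:])])[:,:,::-1])
E
```

```text
time_s 11.325
joint_pos [-8.3300e-02 -2.2220e-01 -1.8210e-01  1.6058e+00  1.4000e-03  1.9086e+00]
tool_pos [ 0.4251 -0.0351  0.1974]
force [-1.2967  1.0146  0.2581]
```

View pics/cmp.png

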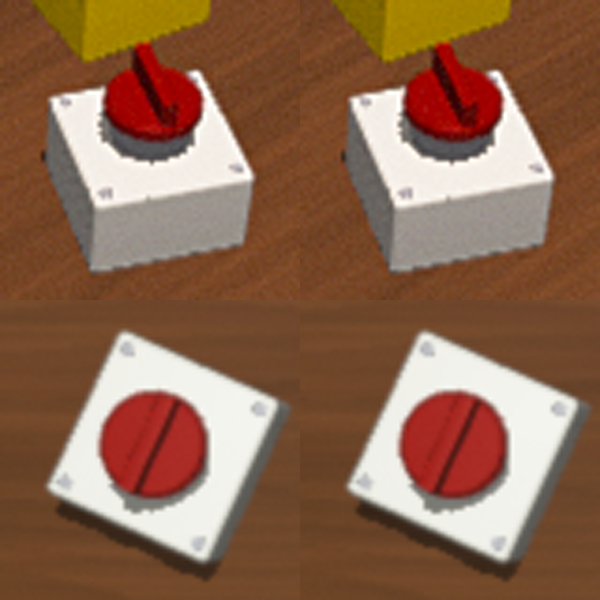

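View pics/scene9.png

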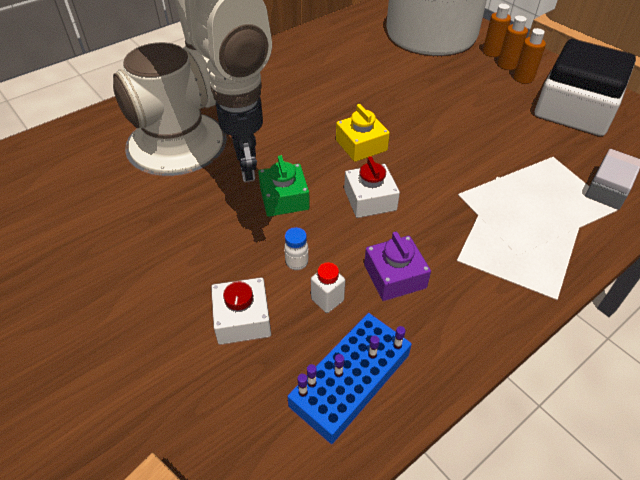

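Before and after match in both views. The button is out with its bar back at rest, at scene (372,170) and top (221,272), and everything else stands where it did. I'm handing in.

```bash
python3 -c "
from plant import *
print(order.sign_off())"
```

```text
the job is handed in; nothing more can be done
None
```

The stop-button check is done and handed in at about 11.5 s of the 43 s allowed.

- **Press:** With closed fingertips I pressed the bar of the white/red stop button to its hard stop. The wrist force was about 9 N there.
- **Latch:** I lifted the fingers about 40 mm clear. The head visibly stayed down by itself.
- **Release:** I pushed one end of the bar clockwise about 34°, at roughly 2 N or less. The head came back up to its starting height, and I followed the bar back to rest before lifting away.

**Last checks:** The before and after pictures from both fixed cameras match, with the button out and the bar untwisted. In the last scene picture the timer dial, bottles, tube rack and look-alikes are where they were at the start. The robot is clear of everything. I judged the latch and release from head height in the pictures, because no joint reading was available. No check failed or disagreed.

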